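# Shut the steam, raise the holding-box lid to the pointer and hold it

## Robot

A 6-joint arm with a two-finger parallel gripper is mounted at the origin on the work surface. World frame = base frame: x ahead of the robot, y to its left, z up, the work surface at z = 0. Lengths are in mm, angles in rad, forces in N, time in s.
With the tool pointing down it reaches from about 300 to 775 mm from the base axis. Payload 14.6 kg.
Tool frame: the origin (TCP) lies on the centre line of the jaws, within the pads' length; the fingertips stand 19 mm ahead of it and the grasp point (between the pads) is the TCP (bot.tip_reach is the distance from the TCP to the fingertips, in mm); y points along the fingers, x is the direction in which the jaws open and shut, and the axes are right-handed (so a half turn about y gives the same grasp; the last joint's range is limited). The gripper opens to 85 mm and grips with 20 to 120 N. Pads are 22 mm wide; open, the fingers measure 114 mm over their backs; the gripper's body (76 mm by 85 mm) begins 54 mm behind the grasp point. The pads swing forward as they close: fully open they stand 13 mm farther back than shut.
Start: joints at [1.238, 0.3, 1.521, -0, 1.321, -0.067], TCP at [144.472, 530.676, 250.281] pointing down, gripper open.
Joint ranges: [-3.03, 3.03], [-0.79, 2.21], [0.23, 2.52], [-1.04, 4.18], [0, 3.07], [-2.55, 2.55]. Speed limits (rad/s): [2.22, 2.22, 2.57, 3.14, 3.14, 3.14].

## Interface

Orientations are given as a unit quaternion [w, x, y, z].
In Python, from rig import bot gives the robot as it stands. Calls block until the motion is done:
- bot.move_to(position, orientation): joint-space move of the TCP to a pose.
- bot.servo_line(position, attitude=None, speed=150, until_force=None): straight line of the TCP; attitude=None keeps the orientation; speed is the mean speed in mm/s. With until_force (N) it stops when the force on the tool has changed by that much, and returns True; else False.
- bot.move_joints(angles): joint-space move.
- bot.move_gripper(opening, grip_force=None): finger opening in mm; grip_force is the grip in N (None keeps the last); returns when the fingers have stopped.
- bot.dwell(seconds).
- bot.ik(position, orientation): joint angles nearest the present ones, or None.
- bot.read_state(): the state.
- bot.read_camera(name): name is "scene" or "side" or "wrist"; returns a dict with "image" (420x560x3 uint8, blue, green, red), "depth" (420x560 float32, mm along the optical axis (not along the pixel's ray), 0 where there is no reading), "fovy" (degrees; the focal length in pixels is half the picture's height over the tangent of half this angle, whatever the lens; pixels are square), "cx", "cy" (the principal point, pixels), "k1" (the pictures are not rectified: a ray, as slopes to the right and down, at radius r is drawn at 1 + k1 r^2 times it, then the intrinsics apply), "eye" and "attitude" of the camera in the world; the wrist camera has in their place "mount" (4x4, takes a point from camera to tool coordinates, whose origin is the TCP and whose axes are the tool frame's). Camera axes: x right, y down, z forward; pixel columns grow to the right and rows downward; lengths in mm; the calibration is good to about 2 mm. A picture is of the moment at which its call begins: read the wrist's pose just before it.
A pose or a line that the arm cannot do raises bot.MotionError and nothing moves.
- bot.finish_job(): hands the job in, once; it reports no verdict.
The state is a dict: "clock": time; "joint_positions": joint angles; "qvel": joint speeds; "effort": joint torques, N m; "ee_pos": TCP position; "tool_rot": TCP orientation; "ft_force": force on the tool from outside, world axes, zero at the start; "moment": the same for the moment, N m; "grip_width": finger opening in mm.
Only numpy, scipy, OpenCV 4.12 (cv2) and the standard library are available. Lean on these libraries where they do the work, as an engineer would, in place of code of your own. Each camera call takes 0.05 s, during which the arm holds its last target. There are 200 camera calls.

## Task

First shut the steam valve by turning its lever a quarter turn clockwise (seen from above), fully to its stop, while the lid of the holding box stays down. Then lift the lid by its front bar until the lid is in line with the pointer on the box's side, and finish while still holding it there with the gripper, steady: the lid has no stay and falls shut if let go. Leave the pointer, the bottle, the bowl and the tin alone.

Things in the scene. Friction and masses are not known exactly. Their poses are not given: they have to be found in the camera images.
- valve (a joint): The valve lever's angle (rad): 0 = open, lever in line with the pipe; grows clockwise seen from above to 1.571 = shut, lever across the pipe, at a fixed stop. It starts between 0 and 0.25. Stiff with friction (about 0.25 N m), stays where it is left.
- valve_axis (a point): Fixed point on the valve's vertical turning axis, at the lever's mid height, 97 mm above the counter. At valve = 0 the lever points along this point's -x, at valve = 1.571 along its +y. The pipe runs below along x (top at 56 mm above the counter, up to 96 mm either side of the axis). The valve is a brass ball valve on a low steel pipe loop; it may stand left or right of the holding box and be yawed.
- valve_grip (a point): A point on the lever's centre line, 95 mm out from the turning axis, at mid height; -x points outward along the lever. The lever is level; its black rubber sleeve is 16 mm wide, 14 mm high and covers 40 to 125 mm from the axis.
- lid (a joint): The lid's angle about its hinge (rad): 0 = shut and level, grows as the front edge rises, hard stop at 1.5. It has almost no friction and falls shut when let go; the lid weighs 0.4 to 0.8 kg.
- lid_hinge (a point): Fixed point at the middle of the lid's horizontal hinge axis, at the far top edge of the holding box, 116 mm above the counter. Its y is along the hinge; its -x points level from the hinge towards the box's front (the robot side), z up. The steel box is 205 mm deep, 240 mm wide, 112 mm high under the lid; its front wall is 205 mm from the hinge.
- lid_bar (a point): Centre of the round black bar (14 mm diameter, 130 mm long, parallel to the hinge) on the lid's front, 255 mm from the hinge axis and in the lid's mid plane: at lid angle a it lies 255*cos(a) mm along -x of lid_hinge and 255*sin(a) mm above it. Two round posts, 60 mm either side of the centre, carry it 50 mm ahead of the lid's front edge, so there is 43 mm of free gap between bar and lid, and 100 mm between the posts. Turns with the lid; its x lies in the lid plane.
- pointer (a joint): The marked lid angle (rad), measured like the lid's: lid = pointer is in line. Between 0.4 and 0.8. The pointer is held by its own clamp; it is not to be moved.
- pointer_tip (a point): Tip of the pointer: a flat black arm with an arrow tip on the box's left side (+y of lid_hinge, 143 mm from the middle, 19 mm outside the lid's edge), turning on the lid's hinge axis; the tip is 213 mm from the axis. Its x lies along the arm. Behind it is a fixed thin quarter-circle frame of 100 mm radius.
- bottle_mid (a point): Bystander: middle of an upright amber bottle, 60 mm diameter, 170 mm high.
- bowl_mid (a point): Bystander: middle of a steel bowl, 120 mm across, 55 mm high.
- tin_mid (a point): Bystander: middle of an upright tin, 60 mm diameter, 80 mm high, standing beyond the valve's far pipe end.

How it is judged:
By the outcome, as a careful person would: the job done as asked, in the order asked, and still so for the second after the job is handed in, while the arm keeps its last pose, push and grip.
It also fails if it takes over 64 s, if anything falls off the work surface, if the arm or the gripper's body presses on something with over 40 N, if the wrist force passes 120 N, or if a joint passes its speed limit or range.

## Working session

There is one attempt and no reset: what is moved stays moved. The work goes in short steps, each a Python script; the robot and the scene stay as the last script left them, time stands still between calls to the robot, and variables do not carry over. Pictures are saved under pics/ and viewed, about 8 in all and at most 12, crops included, and the job is handed in when it is done.

```bash
ls; mkdir -p pics; cat > h.py <<'E'
import numpy as np, cv2
from scipy.spatial.transform import Rotation as R
from rig import bot
def rot(q): return R.from_quat([q[1],q[2],q[3],q[0]])
def quat(r):
    q=r.as_quat(); return [q[3],q[0],q[1],q[2]]
def snap(n,tag):
    s=bot.read_state(); c=bot.read_camera(n); cv2.imwrite(f'pics/{tag}.png',c['image'])
    if n=='wrist':
        M=np.array(c['mount']); T=np.eye(4); T[:3,:3]=rot(s['tool_rot']).as_matrix(); T[:3,3]=s['ee_pos']; T=T@M
    else:
        T=np.eye(4); a=np.array(c['attitude']); T[:3,:3]=a if a.shape==(3,3) else rot(a).as_matrix(); T[:3,3]=c['eye']
    f=210/np.tan(np.radians(c['fovy'])/2)
    K=np.array([[f,0,c['cx']],[0,f,c['cy']],[0,0,1]])
    np.savez(f'pics/{tag}.npz',T=T,K=K,k1=c['k1'],depth=c['depth'],image=c['image'])
    return load(tag)
def load(tag): return dict(np.load(f'pics/{tag}.npz'))
def ray(c,u,v):
    p=cv2.undistortPoints(np.array([[[u,v]]],float),c['K'],np.array([float(c['k1']),0,0,0,0]))[0,0]
    return np.array([p[0],p[1],1.])
def at(c,u,v,d=None):
    if d is None:
        w=c['depth'][int(v)-1:int(v)+2,int(u)-1:int(u)+2]; w=w[w>0]; d=np.median(w) if len(w) else np.nan
    return c['T'][:3,:3]@(ray(c,u,v)*d)+c['T'][:3,3]
def atz(c,u,v,z):
    r=c['T'][:3,:3]@ray(c,u,v); o=c['T'][:3,3]; return o+r*(z-o[2])/r[2]
def cloud(c):
    h,w=c['depth'].shape; uu,vv=np.meshgrid(np.arange(w),np.arange(h))
    p=cv2.undistortPoints(np.stack([uu,vv],-1).reshape(-1,1,2).astype(float),c['K'],np.array([float(c['k1']),0,0,0,0]))[:,0]
    P=np.c_[p,np.ones(len(p))]*c['depth'].reshape(-1,1)
    return (P@c['T'][:3,:3].T+c['T'][:3,3]).reshape(h,w,3)
E
python3 - <<'E'
from h import *
a=snap('scene','s0'); b=snap('side','d0')
for c in(a,b): print(c['T'].round(3),c['K'],c['k1'])
s=bot.read_state();print(s)
E
```

```text
pics
[[ 8.540000e-01  3.900000e-01 -3.450000e-01  1.142434e+03]
 [ 5.210000e-01 -6.490000e-01  5.550000e-01 -9.221150e+02]
 [-7.000000e-03 -6.530000e-01 -7.570000e-01  1.370140e+03]
 [ 0.000000e+00  0.000000e+00  0.000000e+00  1.000000e+00]] [[517.57426603   0.         275.25721582]
 [  0.         517.57426603 203.01448829]
 [  0.           0.           1.        ]] -0.1427423561632925
[[-9.92000e-01 -7.00000e-02  1.09000e-01  4.70421e+02]
 [-1.29000e-01  5.03000e-01 -8.55000e-01  8.63800e+02]
 [ 5.00000e-03 -8.61000e-01 -5.08000e-01  6.38640e+02]
 [ 0.00000e+00  0.00000e+00  0.00000e+00  1.00000e+00]] [[386.03269586   0.         279.25365288]
 [  0.         386.03269586 209.58521935]
 [  0.           0.           1.        ]] -0.06546287933957051
{'clock': 0.1, 'joint_positions': array([ 1.23841233e+00,  3.00416778e-01,  1.52152788e+00, -4.74982385e-06,
        1.32066988e+00, -6.65985205e-02]), 'qvel': array([-0.00044498, -0.00158536, -0.00049603, -0.00094778,  0.00184723,
       -0.00065261]), 'effort': array([ 2.13215404e-03, -5.44371951e+01, -3.62375522e+01,  3.95398752e-05,
        2.95790072e-03,  1.52655190e-05]), 'ee_pos': array([144.40916339, 530.51039243, 249.77360045]), 'tool_rot': array([-0.56164088,  0.56204314,  0.42904055, -0.42964082]), 'ft_force': array([0.46517627, 0.46178934, 0.43046626]), 'moment': array([-0.00196406, -0.01695144,  0.0037135 ]), 'grip_width': 85.13894315013837}
```

View pics/s0.png

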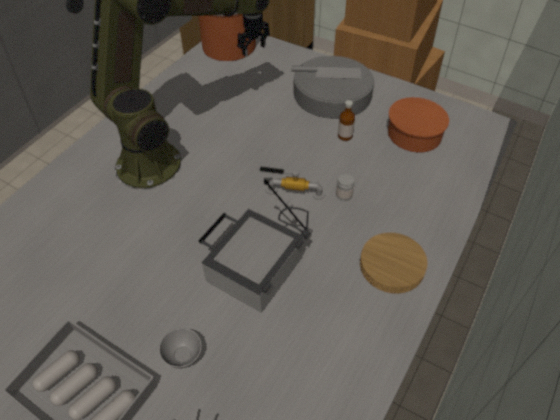

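View pics/d0.png

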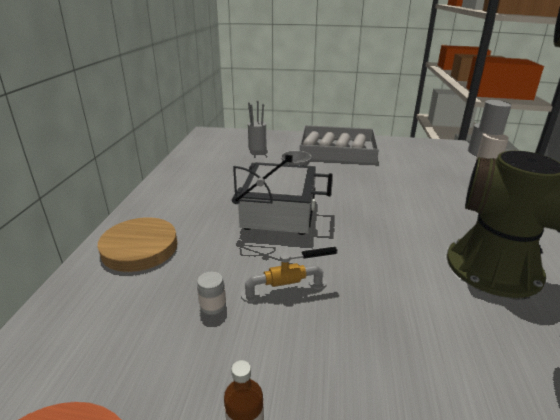

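The scene view shows the valve at about (295,184) with its lever ending near (262,170), the box at (255,255), the bar at (215,230) and the pointer tip at (266,182). The side view shows the same parts: lever (305-338,252), pointer tip (290,158), bar (330,184). I'll enlarge both.

```bash
python3 - <<'E'
from h import *
a=load('s0');b=load('d0')
A=cv2.resize(a['image'][155:305,190:350],None,fx=4.9,fy=3.98,interpolation=cv2.INTER_CUBIC)
A=cv2.resize(a['image'][155:305,190:350],None,fx=4,fy=4,interpolation=cv2.INTER_CUBIC)
B=cv2.resize(b['image'][140:305,220:350],None,fx=3.6,fy=3.6,interpolation=cv2.INTER_CUBIC)
cv2.imwrite('pics/A.png',np.clip(A*1.6,0,255)); cv2.imwrite('pics/B.png',np.clip(B*1.5,0,255))
for n,c,pts in(('s',a,[(263,170),(282,171),(295,184),(320,190),(276,183),(345,185),(308,233),(266,182),(214,230),(348,125),(182,345)]),
               ('d',b,[(330,252),(308,254),(286,258),(210,282),(290,158),(330,184),(235,198),(280,180),(296,157)])):
  for p in pts: print(n,p,at(c,*p).round(0))
E
```

```text
s (263, 170) [449. 115.  99.]
s (282, 171) [510. 141. 103.]
s (295, 184) [559. 147.  60.]
s (320, 190) [636. 188.  34.]
s (276, 183) [494. 128.  47.]
s (345, 185) [715. 216.  78.]
s (308, 233) [723. -62. 126.]
s (266, 182) [570. -52. 258.]
s (214, 230) [ 405. -127.    1.]
s (348, 125) [589. 497.  83.]
s (182, 345) [ 572. -518.    8.]
d (330, 252) [444. 131.  98.]
d (308, 254) [494. 149. 101.]
d (286, 258) [543. 172. 102.]
d (210, 282) [699. 249.  79.]
d (290, 158) [560. -47. 252.]
d (330, 184) [ 451. -175.  122.]
d (235, 198) [711. -51. 122.]
d (280, 180) [ 602. -179.  123.]
d (296, 157) [ 588. -585.   30.][ WARN:0@0.506] global loadsave.cpp:1063 imwrite_ Unsupported depth image for selected encoder is fallbacked to CV_8U.
```

View pics/A.png

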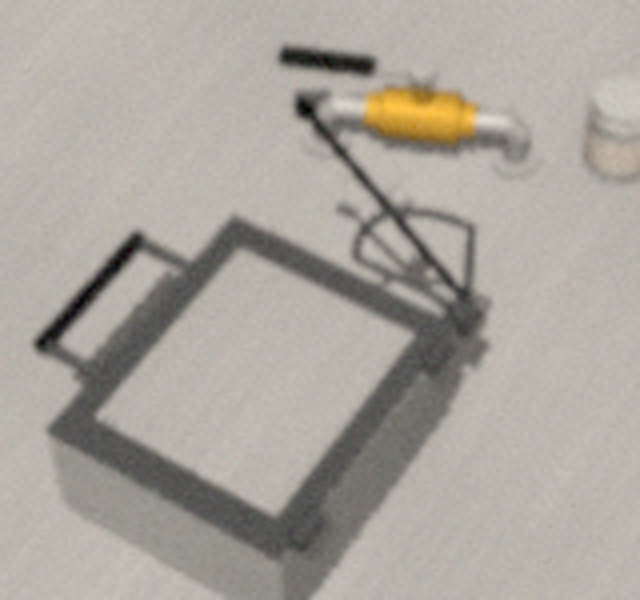

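View pics/B.png

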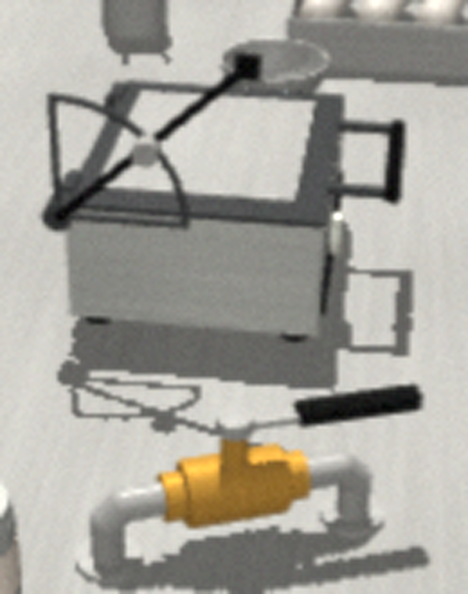

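Crop A shows the sleeve from (281,55) to (375,64), the bar from (137,240) to (42,343), and the pointer from its hub at (468,305) to its tip at (300,102). Crop B shows the sleeve from (297,411) to (422,397), the bar from (398,124) to (393,196), and the pointer from its hub at (57,214) to its tip at (255,62). Next I'll triangulate and compare.

```bash
python3 - <<'E'
from h import *
a=load('s0');b=load('d0')
pa=lambda x,y:(190+(x+.5)/4-.5,155+(y+.5)/4-.5)
pb=lambda x,y:(220+(x+.5)/3.6-.5,140+(y+.5)/3.6-.5)
P={'slv_in':((375,65),(297,411),97),'slv_out':((281,55),(422,397),97),'bar+':((140,237),(398,122),116),'bar-':((42,345),(393,198),116),'hub':((468,305),(57,214),116),'tip':((297,98),(258,60),None),'tipc':((307,104),(248,66),None)}
def tri(x,y):
    A=[];B=[]
    for c,p in((a,x),(b,y)):
        d=c['T'][:3,:3]@ray(c,*p); d/=np.linalg.norm(d); M=np.eye(3)-np.outer(d,d); A.append(M);B.append(M@c['T'][:3,3])
    A=np.vstack(A);B=np.hstack(B); s,r,_,_=np.linalg.lstsq(A,B,rcond=None); return s.round(1),np.sqrt(r).round(1)
for k,(x,y,z) in P.items():
    x=pa(*x);y=pb(*y)
    print(k,tri(x,y), *( [atz(a,*x,z).round(1)[:2],atz(b,*y,z).round(1)[:2]] if z else []))
for n,c in(('s',a),('d',b)):
    C=cloud(c); im=c['image'].astype(int)
    m=(C[...,2]>112)&(C[...,2]<130)&(C[...,0]>400)&(C[...,0]<760)&(C[...,1]>-330)&(C[...,1]<-20)
    m=cv2.morphologyEx(m.astype(np.uint8),cv2.MORPH_OPEN,np.ones((9,9)))>0
    q=C[m]; r=cv2.minAreaRect(q[:,:2].astype(np.float32)); print(n,m.sum(),r,np.median(q[:,2]))
    # tall points: pointer + arcs
    for nm,lo,hi,xr,yr in(('slv',85,112,(400,560),(60,200)),):
        m=(C[...,2]>lo)&(C[...,2]<hi)&(C[...,0]>xr[0])&(C[...,0]<xr[1])&(C[...,1]>yr[0])&(C[...,1]<yr[1])&(im.sum(-1)<110)
        q=C[m]; print(nm,len(q),np.median(q,0),cv2.minAreaRect(q[:,:2].astype(np.float32)))
    m=(C[...,2]>160)&(C[...,2]<300)&(C[...,0]>500)&(C[...,0]<740)&(C[...,1]>-120)&(C[...,1]<20)&(im.sum(-1)<120)
    q=C[m]; print('ptr',len(q),cv2.fitLine(q.astype(np.float32),cv2.DIST_HUBER,0,.01,.01).ravel(),q.min(0),q.max(0))
E
```

```text
slv_in (array([509.4, 148. ,  98.6]), array([2.3])) [510.3 149.4] [508. 145.]
slv_out (array([430.7, 119.3,  95.8]), array([4.1])) [434.6 118. ] [428. 119.]
bar+ (array([ 466.1, -151.3,  160.7]), array([20.3])) [ 457.8 -124.1] [ 451.2 -262. ]
bar- (array([ 440.7, -223.1,   66.2]), array([16.4])) [ 455.  -249.6] [ 453.  -118.8]
hub (array([711.3, -51.8, 118.2]), array([1.9])) [711.9 -50. ] [711.2 -56.3]
tip (array([557.1, -44.9, 257.8]), array([1.4]))
tipc (array([564.2, -42.9, 253.6]), array([1.8]))
s 4166 ((612.1282348632812, -192.136962890625), (247.91229248046875, 215.11488342285156), 89.4421615600586) 121.6989010941702
slv 59 [475.13356958 128.03264542 102.85776464] ((474.8184814453125, 128.46656799316406), (73.3175048828125, 18.938201904296875), 21.110305786132812)
ptr 29 [ 7.3265517e-01 -2.8656891e-02 -6.7999649e-01  5.9135651e+02
 -5.0273800e+01  2.3503008e+02] [560.5678285  -59.49860546 160.93142121] [671.50695327 -44.65869313 262.50030696]
d 1861 ((599.5833129882812, -184.38490295410156), (201.4768829345703, 264.3187255859375), 3.021723747253418) 120.78630448197748
slv 202 [469.23714336 138.49462509 101.46491891] ((469.3152770996094, 135.65496826171875), (79.49040222167969, 14.434725761413574), 21.017457962036133)
ptr 109 [ 7.3931003e-01 -6.2698601e-03 -6.7333609e-01  5.9547467e+02
 -4.6491951e+01  2.2347939e+02] [556.62316232 -55.48195933 161.83545519] [705.8456525  -42.99283014 261.52555903]
```

```bash
cat >> h.py <<'E'
def down(phi): # jaw axis heading phi (rad), fingers down
    x=np.array([np.cos(phi),np.sin(phi),0]);y=np.array([0,0,-1.]); return quat(R.from_matrix(np.c_[x,y,np.cross(x,y)]))
E
python3 - <<'E'
from h import *
ax=np.array([547,161.5])
for off in(90,-90):
  for th in(200,155,110,100):
    t=np.radians(th); p=[*(ax+95*np.array([np.cos(t),np.sin(t)])),97]
    q=bot.ik(p,down(t+np.radians(off))); print(off,th,None if q is None else q.round(2))
bot.move_to([440,100,330],down(np.radians(290 if bot.ik([440,100,330],down(np.radians(110))) is None else 110)))
c=snap('wrist','w0'); print(c['T'].round(2),c['K'][0,0],bot.read_state()['clock'],bot.read_state()['joint_positions'])
E
```

```text
90 200 [0.2  0.33 1.87 0.   0.93 1.42]
90 155 [ 0.34  0.39  1.8  -0.    0.96  2.35]
90 110 None
90 100 None
-90 200 [ 0.2   0.33  1.87 -0.    0.93 -1.72]
-90 155 [ 0.34  0.39  1.8   0.    0.96 -0.79]
-90 110 [ 0.39  0.52  1.6  -0.    1.03  0.04]
-90 100 [ 0.39  0.55  1.55 -0.    1.04  0.21]
[[-3.4000e-01  9.0000e-01  2.9000e-01  3.6649e+02]
 [ 9.4000e-01  3.3000e-01  1.0000e-01  7.3790e+01]
 [ 0.0000e+00  3.0000e-01 -9.5000e-01  4.5334e+02]
 [ 0.0000e+00  0.0000e+00  0.0000e+00  1.0000e+00]] 316.4092883941453 2.0583 [ 1.43409481e-01  2.23745590e-02  1.65804434e+00  5.08442086e-05
  1.46137240e+00 -1.77705876e+00]
```

View pics/w0.png

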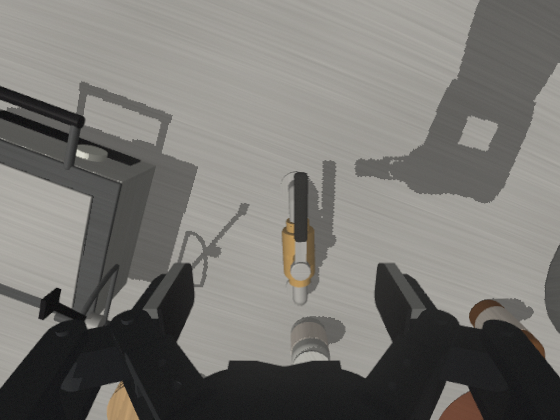

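The wrist view shows the sleeve from (300,174) to (301,240), the stem cap at (301,271), the bar's left end at (80,121) and the pointer tip at (50,303).

```bash
python3 - <<'E'
from h import *
c=load('w0')
for n,p,z in(('out',(300,174),104),('in',(301,240),104),('stem',(301,271),104),('stemlow',(301,271),108),('pipe out',(294,174),40),('body',(298,262),70),('pipe in',(300,302),45),('bar',(82,122),116)):
  print(n,atz(c,*p,z).round(1), at(c,*p).round(1))
C=cloud(c);m=(C[...,2]>94)&(C[...,2]<115)&(C[...,1]>60)&(C[...,0]>400)&(c['image'].astype(int).sum(-1)<110)
m[300:]=0
print(cv2.minAreaRect(C[m][:,:2].astype(np.float32)),np.median(C[m],0))
E
```

```text
out [430.1 116.2 104. ] [430.4 116.4 102.3]
in [505.1 146.1 104. ] [505.3 146.2 103.4]
stem [544.4 161.1 104. ] [545.3 161.6 102.2]
stemlow [542.3 160.1 108. ] [545.3 161.6 102.2]
pipe out [444.5 116.5  40. ] [450.9 120.    6.3]
body [550.2 160.9  70. ] [535.5 153.9 100.7]
pipe in [624.4 193.5  45. ] [618.6 190.8  54.2]
bar [ 453.4 -122.7  116. ] [ 454.1 -124.1  113.6]
((0.0, 0.0), (0.0, 0.0), 0.0) [nan nan nan]
  return _methods._mean(a, axis=axis, dtype=dtype,
  ret = um.true_divide(
```

```bash
python3 - <<'E'
from h import *
ax=np.array([545.5,161.5])
def pose(deg,z=97):
    t=np.radians(deg); return [*(ax+95*np.array([np.cos(t),np.sin(t)])),z],down(t-np.pi/2)
p,q=pose(201.4,140); bot.move_to(p,q)
p,q=pose(201.4); bot.servo_line(p,q,speed=120)
bot.move_gripper(24,20); print(bot.read_state()['grip_width'],bot.read_state()['clock'])
hit=False
for d in list(np.arange(191.4,130,-10))+list(np.arange(127,101,-3)):
    p,q=pose(d); hit=bot.servo_line(p,q,speed=70 if d>130 else 30,until_force=40 if d>130 else 15)
    s=bot.read_state(); e=s['ee_pos'][:2]-ax
    print(d,hit,np.degrees(np.arctan2(e[1],e[0])).round(1),s['ft_force'].round(1),s['clock'])
    if hit: break
E
```

```text
24.087673859129882 3.9667
191.4 False -168.6 [ 0.3 -0.3  0. ] 4.35
181.4 False -178.4 [ 0.4 -0.8 -0.2] 4.7333
171.4 False 171.6 [0.4 0.1 0.6] 5.1167
161.4 False 161.6 [ 0.  -0.1  0.4] 5.5
151.4 False 151.6 [-0.8 -0.2  0.3] 5.8833
141.4 False 141.6 [-0.3 -0.5 -0.2] 6.2667
131.4 False 131.6 [ 0.  -0.4 -0.3] 6.65
127 False 127.1 [-0.  -0.1 -0.1] 7.0417
124 False 124.0 [-0.3  0.1  1.4] 7.3583
121 False 121.0 [-0.5 -0.7 -0.4] 7.675
118 False 118.0 [-0.7  0.3  0. ] 7.9917
115 False 115.0 [ 0.1  0.1 -0.2] 8.3083
112 False 112.0 [ 0.3  0.4 -1. ] 8.625
109 True 110.0 [-3.7 -1.6  3.8] 8.8667
```

```bash
python3 - <<'E'
from h import *
ax=np.array([545.5,161.5])
def pose(deg,z=97):
    t=np.radians(deg); return [*(ax+95*np.array([np.cos(t),np.sin(t)])),z],down(t-np.pi/2)
for d in(107,104):
    p,q=pose(d); hit=bot.servo_line(p,q,speed=20,until_force=25); s=bot.read_state();e=s['ee_pos'][:2]-ax
    print(hit,np.degrees(np.arctan2(e[1],e[0])).round(1),s['ft_force'].round(1),s['moment'].round(2))
    if hit: break
# ease back, open, rise
bot.move_gripper(60); 
p,q=pose(112,200); bot.servo_line(p,q,speed=200)
p=[420,40,330]
bot.move_to(p,down(np.radians(50)))
c=snap('wrist','w1'); print(bot.read_state()['clock'])
E
```

```text
True 110.0 [-6.7 -3.3  5.4] [-0.43  1.04  0.06]
11.2833
```

View pics/w1.png

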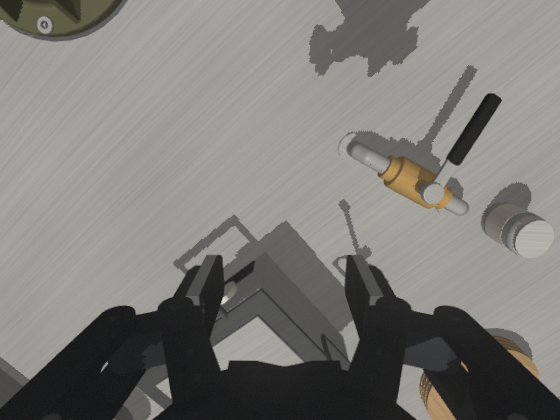

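The wrist view shows the lever across the pipe: sleeve from (493,97) to (455,161), stem at (433,193), and the straight pipe from (362,150) to (460,208).

```bash
python3 - <<'E'
from h import *
c=load('w1')
f=lambda p,z:atz(c,*p,z)[:2]
g=lambda a,b:np.degrees(np.arctan2(*(a-b)[::-1])).round(1)
o,i,s=f((493,97),104),f((455,161),104),f((433,193),104); print(o,i,s,g(o,i),g(o,s))
e1,e2=f((362,150),56),f((460,208),56); print(e1,e2,g(e2,e1))
C=cloud(c); I=c['image'].astype(int)
m=(C[...,2]>92)&(C[...,2]<112)&(I.sum(-1)<110)&(C[...,1]>150);m[240:]=0
q=C[m][:,:2].astype(np.float32);print(len(q),cv2.minAreaRect(q))
# pipe (gray/brass ridge): pts 46..60
m=(C[...,2]>44)&(C[...,2]<62)&(C[...,1]>80);m[240:]=0;m[:,480:]=0
q=C[m][:,:2].astype(np.float32);r=cv2.fitLine(q,cv2.DIST_HUBER,0,.01,.01).ravel();print(len(q),np.degrees(np.arctan2(r[1],r[0])),cv2.minAreaRect(q))
# box from w0 and w1
for t in('s0','d0','w0'):
    c=load(t);C=cloud(c)
    m=(C[...,2]>108)&(C[...,2]<122)&(C[...,0]>435)&(C[...,0]<470)&(C[...,1]<-60)&(C[...,1]>-330)&(c['image'].astype(int).sum(-1)<(110))
    q=C[m]; r=cv2.fitLine(q[:,:2].astype(np.float32),cv2.DIST_HUBER,0,.01,.01).ravel(); print(t,len(q),np.median(q,0),r,q.min(0),q.max(0))
E
```

```text
[496.02375584 270.01980407] [528.75457906 200.28820275] [544.31286895 160.61137109] 115.1 113.8
[463.6874966  130.76170742] [611.5287134  187.81093201] 21.1
457 ((513.3805541992188, 236.60960388183594), (15.473495483398438, 80.95655822753906), 22.44492530822754)
1880 22.241007 ((545.9642944335938, 161.06387329101562), (181.9967041015625, 46.088401794433594), 22.85817527770996)
s0 48 [ 459.19598716 -190.46702623  120.08178214] [ 2.7952205e-02  9.9960923e-01  4.5900143e+02 -1.8429800e+02] [ 453.22091046 -242.98716547  114.18995139] [ 463.33490159 -128.17174614  121.7233568 ]
d0 46 [ 455.03433269 -156.01381201  121.05236674] [ 9.2621235e-04  9.9999958e-01  4.5501324e+02 -1.6472351e+02] [ 448.49316251 -244.65454824  111.4686436 ] [ 461.20936622 -121.18219637  121.96758828]
w0 583 [ 449.33912216 -164.56784873  120.57506052] [ 3.0289026e-02  9.9954116e-01  4.4934698e+02 -1.6645407e+02] [ 445.49476725 -214.77252938  111.35755041] [ 460.761042   -123.32689043  121.99146898]
```

The lever lies at 112.4° and the pipe at about 22.5°, so the valve reads 90° and is against its stop. For the lid I'll check reachability with a 45° approach, which leaves the fingers in the lid plane at the end, and take a pre-grasp look.

```bash
cat >> h.py <<'E'
YAW=np.radians(-1.5)
def att(el,flip=1,yaw=None):
    # fingers point forward (box +x), el below the level; jaw axis perpendicular in vertical plane
    yaw=YAW if yaw is None else yaw
    Rz=R.from_euler('z',yaw); y=np.array([np.cos(el),0,-np.sin(el)]); x=flip*np.array([np.sin(el),0,np.cos(el)])
    return quat(Rz*R.from_matrix(np.c_[x,y,np.cross(x,y)]))
def dirv(el,yaw=None):
    yaw=YAW if yaw is None else yaw
    return R.from_euler('z',yaw).apply([np.cos(el),0,-np.sin(el)])
E
python3 - <<'E'
from h import *
B=np.array([453.5,-188.5,116]);H=B+255*dirv(0)
for fl in(1,-1):
  for el in(.75,1.0,1.25):
    r=[]
    for p in [B-130*dirv(el),B]+[H-255*dirv(a) for a in(.4,.75)]:
        q=bot.ik(p,att(el,fl)); r.append(None if q is None else q.round(2).tolist())
    print(fl,el,*r,sep='\n ')
E
```

```text
1
 0.75
 [-0.89, -0.22, 2.36, 1.06, 0.7, -1.61]
 [-0.68, 0.19, 2.24, 1.58, 0.46, -2.06]
 [-0.64, 0.01, 2.13, 1.03, 0.51, -1.42]
 [-0.57, -0.0, 1.95, 0.75, 0.59, -1.05]
1
 1.0
 [-0.73, -0.17, 2.17, 0.53, 0.76, -1.02]
 [-0.61, 0.18, 2.13, 0.75, 0.45, -1.21]
 [-0.58, 0.04, 2.0, 0.48, 0.66, -0.87]
 [-0.52, 0.05, 1.8, 0.36, 0.81, -0.68]
1
 1.25
 [-0.59, -0.05, 1.97, 0.21, 0.96, -0.66]
 [-0.54, 0.22, 2.0, 0.26, 0.65, -0.7]
 [-0.52, 0.11, 1.86, 0.19, 0.89, -0.59]
 [-0.47, 0.14, 1.65, 0.16, 1.07, -0.5]
-1
 0.75
 [-0.89, -0.22, 2.36, 1.06, 0.7, 1.53]
 [-0.68, 0.19, 2.24, 1.58, 0.46, 1.09]
 [-0.64, 0.01, 2.13, 1.03, 0.51, 1.72]
 [-0.57, -0.0, 1.95, 0.75, 0.59, 2.09]
-1
 1.0
 [-0.73, -0.17, 2.17, 0.53, 0.76, 2.12]
 [-0.61, 0.18, 2.13, 0.75, 0.45, 1.93]
 [-0.58, 0.04, 2.0, 0.48, 0.66, 2.27]
 [-0.52, 0.05, 1.8, 0.36, 0.81, 2.46]
-1
 1.25
 [-0.59, -0.05, 1.97, 0.21, 0.96, 2.48]
 [-0.54, 0.22, 2.0, 0.26, 0.65, 2.44]
 [-0.52, 0.11, 1.86, 0.19, 0.89, 2.55]
 None
```

```bash
python3 - <<'E'
from h import *
B=np.array([453.5,-188.5,116])
bot.move_gripper(34)
bot.move_to(B-110*dirv(1.0),att(1.0))
c=snap('wrist','w2'); print(c['T'].round(2),bot.read_state()['clock'],bot.read_state()['joint_positions'])
E
```

```text
[[ 8.4000e-01 -1.9000e-01  5.1000e-01  3.2937e+02]
 [-2.0000e-02 -9.5000e-01 -3.2000e-01 -1.0720e+02]
 [ 5.4000e-01  2.6000e-01 -8.0000e-01  3.1301e+02]
 [ 0.0000e+00  0.0000e+00  0.0000e+00  1.0000e+00]] 12.7083 [-0.70349474 -0.1211103   2.17223621  0.55176005  0.70475832 -1.03611786]
```

View pics/w2.png

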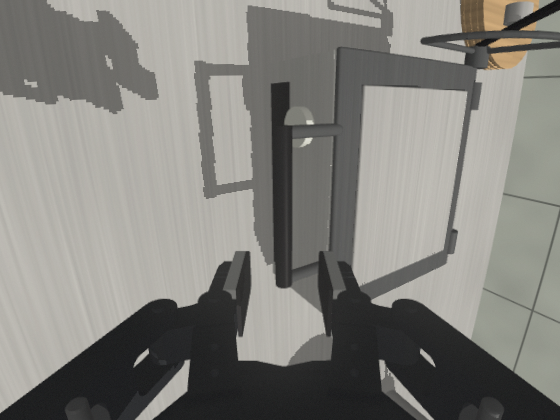

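The wrist view shows the bar from its +y end at (285,127) to its −y end at (284,286). The fingers straddle it, and the dark strip above is on the box's front wall.

```bash
python3 - <<'E'
from h import *
c=load('w2')
n=c['T'][:3,3]
for p in((283,129),(283.5,160),(284,206),(284,250),(284,284)): print(p,atz(c,*p,116).round(1),at(c,*p).round(1))
# lid: hinge-side/near edges from depth: plane of lid top
C=cloud(c); m=(abs(C[...,2]-121)<4)&(C[...,0]>490); m=cv2.morphologyEx(m.astype(np.uint8),cv2.MORPH_OPEN,np.ones((5,5)))>0
q=C[m];print(np.median(q,0),cv2.minAreaRect(q[:,:2].astype(np.float32)))
E
```

```text
(283, 129) [ 454.6 -126.9  116. ] [ 450.5 -126.3  122.3]
(283.5, 160) [ 454.4 -149.5  116. ] [ 450.5 -148.2  122.2]
(284, 206) [ 454.  -185.5  116. ] [ 450.  -182.9  122.3]
(284, 250) [ 453.1 -223.1  116. ] [ 449.2 -219.4  122.2]
(284, 284) [ 452.3 -254.8  116. ] [ 448.6 -250.3  122. ]
[ 580.87279887 -162.49815777  121.37739509] ((876.4814453125, -392.61932373046875), (286.54498291015625, 983.9513549804688), 49.319358825683594)
```

```bash
sed -i 's/np.radians(-1.5)/np.radians(-1.0)/' h.py; python3 - <<'E'
from h import *
B=np.array([453.8,-189.5,116])
bot.servo_line(B-30*dirv(1.0),att(1.0),speed=120)
print(bot.servo_line(B+2*dirv(1.0),att(1.0),speed=60,until_force=12))
print(bot.read_state()['ft_force'].round(1))
bot.move_gripper(5,60); s=bot.read_state(); print(s['grip_width'],s['ee_pos'],s['ft_force'].round(1),s['clock'])
E
```

```text
False
[ 0.9  0.4 -0.3]
12.232291752276671 [ 454.40642243 -189.57717557  114.40972677] [-9.3 -0.5  3.6] 14.5333
```

```bash
python3 - <<'E'
from h import *
s=bot.read_state(); off=np.array(s['ee_pos'])-[453.8,-189.5,116]
H=np.array([453.8,-189.5,116])+255*dirv(0)
np.save('H.npy',H); np.save('off.npy',off)
for a in np.arange(.05,.66,.05):
    hit=bot.servo_line(H-255*dirv(a)+off,att(1.0),speed=60,until_force=35); s=bot.read_state()
    print(round(a,2),hit,s['ft_force'].round(1),s['grip_width'].round(1),s['ee_pos'].round(1))
    if hit: break
bot.dwell(.3)
c=snap('side','d1');a=snap('scene','s1')
b=np.clip(cv2.resize(c['image'][90:220,220:370],None,fx=4,fy=4,interpolation=cv2.INTER_CUBIC)*1.4,0,255).astype(np.uint8); cv2.imwrite('pics/B1.png',b)
print(bot.read_state()['clock'])
E
```

```text
Traceback (most recent call last):
AttributeError: 'float' object has no attribute 'round'
```

```bash
python3 - <<'E'
from h import *
H=np.load('H.npy');off=np.load('off.npy'); s=bot.read_state(); print(off,s['ft_force'].round(1),s['ee_pos'].round(1))
for a in np.arange(.1,.66,.05):
    hit=bot.servo_line(H-255*dirv(a)+off,att(1.0),speed=60,until_force=35); s=bot.read_state()
    print(round(a,2),hit,s['ft_force'].round(1),round(s['grip_width'],1),(s['ee_pos']-(H-255*dirv(a)+off)).round(1))
    if hit: break
bot.dwell(.3)
c=snap('side','d1');a=snap('scene','s1')
b=np.clip(cv2.resize(c['image'][90:220,220:370],None,fx=4,fy=4,interpolation=cv2.INTER_CUBIC)*1.4,0,255).astype(np.uint8); cv2.imwrite('pics/B1.png',b)
print(bot.read_state()['clock'])
E
```

```text
[ 0.60642243 -0.07717557 -1.59027323] [ 1.2 -1.6 -4. ] [ 454.6 -189.6  127.1]
0.1 False [-5.1 -2.3 -2.7] 12.0 [-0.4  0.  -0.3]
0.15 False [-5.8 -2.8 -4. ] 12.3 [-0.5  0.1 -0.3]
0.2 False [-12.8  -3.   -1.5] 12.3 [-0.9  0.1 -0.5]
0.25 False [-19.6  -3.5   1.6] 11.8 [-1.2  0.1 -0.6]
0.3 False [-26.8  -3.8   5.6] 12.1 [-1.6  0.1 -0.7]
0.35 False [-28.9  -3.5   5.9] 11.9 [-1.8  0.1 -0.9]
0.4 False [-39.3  -1.6  12.4] 12.3 [-2.1  0.1 -0.8]
0.45 False [-28.    1.4  11.3] 11.8 [-1.2  0.2  0.1]
0.5 False [-30.1   1.3  11.3] 12.0 [-1.3  0.3  0. ]
0.55 False [-13.5  -0.3   5.7] 12.1 [-0.3  0.   0.6]
0.6 False [-14.3  -0.1   5.8] 11.4 [-0.5  0.   0.4]
0.65 False [-20.    1.1  11.9] 11.6 [-0.4 -0.1  1.2]
19.6
```

View pics/B1.png

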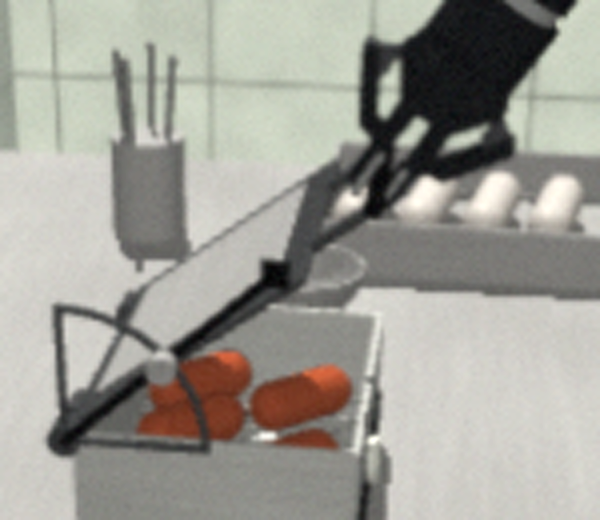

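The side crop shows the lid raised and almost behind the pointer. The bar is gripped between the pads at about (375,200), and the pointer tip is at (275,272). Now to measure both angles from depth.

```bash
cat > ang.py <<'E'
from h import *
H=np.load('H.npy'); Rz=R.from_euler('z',YAW)
def local(P): return Rz.inv().apply((P-H).reshape(-1,3)).reshape(P.shape)
def lid_angle(c):
    L=local(cloud(c)); d=-L[...,0]; rad=np.hypot(d,L[...,2]); th=np.arctan2(L[...,2],d)
    m=(rad>40)&(rad<195)&(abs(L[...,1])<105)&(th>.3)&(th<1.1)&(c['depth']>0)
    m=cv2.erode(m.astype(np.uint8),np.ones((5,5)))>0; q=L[m]
    for _ in range(4):
        p=np.linalg.lstsq(np.c_[q,],np.ones(len(q)),rcond=None)[0] if 0 else None
        mu=q.mean(0); n=np.linalg.svd(q-mu,full_matrices=False)[2][2]; e=(q-mu)@n; q=q[abs(e)<max(2*e.std(),1)]
    n*=np.sign(n[2]); return np.arctan2(n[0],n[2]),n.round(3),len(q),e.std().round(2),(-(mu@n)).round(1)
def ptr_angle(c):
    L=local(cloud(c)); d=-L[...,0]; rad=np.hypot(d,L[...,2]); th=np.arctan2(L[...,2],d)
    m=(abs(L[...,1]-143)<9)&(rad>110)&(rad<220)&(th>.3)&(th<1.0)&(c['image'].astype(int).sum(-1)<130)
    q=L[m][:,[0,2]]; q=q*[-1,1]; r=cv2.fitLine(q.astype(np.float32),cv2.DIST_HUBER,0,.01,.01).ravel()
    t=th[m]; return np.arctan(r[1]/r[0]),np.median(t),len(q),rad[m].max()
E
python3 - <<'E'
from ang import *
for t in('d1','s1'): print(t,lid_angle(load(t)),ptr_angle(load(t)))
for t in('d0','s0'): print(t,ptr_angle(load(t)))
from scipy.optimize import brentq
def proj(c,P):
    w=c['T'][:3,:3].T@(P-c['T'][:3,3]); return cv2.projectPoints(w.reshape(1,1,3),np.zeros(3),np.zeros(3),c['K'],np.array([float(c['k1']),0,0,0]))[0].ravel()
for t in('d0','s0'):
    c=load(t); print(t,'hub',proj(c,H+Rz.apply([0,143,0])).round(1))
    for p in(.68,.72,.76): print(p,proj(c,H+Rz.apply([-213*np.cos(p),143,213*np.sin(p)])).round(1))
for p in(.6,.65,.7):
  for t in('d1','s1'): 
    c=load(t); print(t,p,'bar',[proj(c,H+Rz.apply([-255*np.cos(p),y,255*np.sin(p)])).round(1) for y in(65,-65)])
E
```

```text
d1 (np.float64(0.6507470910485706), array([ 0.606, -0.   ,  0.796]), 322, np.float64(0.41), np.float64(-5.0)) (np.float32(0.74099755), np.float64(0.7398578775148433), 114, np.float64(213.4203638242356))
s1 (np.float64(0.6413076168738504), array([0.598, 0.004, 0.801]), 2251, np.float64(2.17), np.float64(-8.6)) (np.float32(0.69020003), np.float64(0.7710845632207215), 24, np.float64(205.32579376011753))
d0 (np.float32(0.7541879), np.float64(0.7457873766292856), 102, np.float64(210.16383143364635))
s0 (np.float32(0.77507687), np.float64(0.7799376397467424), 34, np.float64(205.25247999160985))
d0 hub [235. 200.]
0.68 [295.4 159.1]
0.72 [293.4 156.6]
0.76 [291.2 154.1]
s0 hub [306.3 231. ]
0.68 [259.8 180. ]
0.72 [261.3 179.2]
0.76 [262.9 178.5]
d1 0.6 bar [array([315.2, 145.5]), array([318.1, 129.9])]
s1 0.6 bar [array([232.1, 188.3]), array([204.9, 217.6])]
d1 0.65 bar [array([312.6, 141.7]), array([315.8, 126.4])]
s1 0.65 bar [array([233.9, 186.9]), array([206.6, 216.4])]
d1 0.7 bar [array([309.9, 138. ]), array([313.3, 123.1])]
s1 0.7 bar [array([235.9, 185.6]), array([208.6, 215.3])]
```

Depth puts the lid at 0.651, against the 0.65 commanded, and the pointer at about 0.74. To sharpen the pointer angle I'll intersect its pixel rays with its known plane in the side and wrist views.

```bash
python3 - <<'E'
from ang import *
snap('wrist','w3')
def plane(c):
    h,w=c['depth'].shape; uu,vv=np.meshgrid(np.arange(w),np.arange(h))
    p=cv2.undistortPoints(np.stack([uu,vv],-1).reshape(-1,1,2).astype(float),c['K'],np.array([float(c['k1']),0,0,0,0]))[:,0]
    d=Rz.inv().apply(np.c_[p,np.ones(len(p))]@c['T'][:3,:3].T); o=Rz.inv().apply(c['T'][:3,3]-H)
    t=(143-o[1])/d[:,1]; return (o+d*t[:,None]).reshape(h,w,3),(t>0).reshape(h,w)
for t in('d0','d1','w0','w3','s0'):
    c=load(t);P,ok=plane(c); x=-P[...,0];z=P[...,2];rad=np.hypot(x,z);th=np.arctan2(z,x)
    L=local(cloud(c)); dep=(abs(L[...,1]-143)<14)
    for r0,r1 in((115,195),(15,195)):
        m=ok&dep&(rad>r0)&(rad<r1)&(abs(th-.74)<.2)&(c['image'].astype(int).sum(-1)<130)
        if m.sum()<8: print(t,m.sum()); continue
        r=cv2.fitLine(np.c_[x[m],z[m]].astype(np.float32),cv2.DIST_HUBER,0,.01,.01).ravel()
        print(t,m.sum(),np.arctan(r[1]/r[0]).round(4),'thru hub',np.median(th[m]).round(4),'offset',(r[3]-r[2]*r[1]/r[0]).round(1))
L=local(cloud(load('d0')));m=(L[...,0]<-30)&(L[...,0]>-190)&(abs(L[...,1])<100)&(abs(L[...,2])<12)
q=L[m];A=np.linalg.lstsq(np.c_[q[:,:2],np.ones(len(q))],q[:,2],rcond=None)[0];print('closed lid tilt d0',-A[0],A)
cv2.imwrite('pics/w3.png',load('w3')['image'])
E
```

```text
d0 64 0.7475 thru hub 0.7409 offset -1.3
d0 115 0.7459 thru hub 0.7386 offset -1.1
d1 74 0.7396 thru hub 0.7373 offset -0.5
d1 143 0.741 thru hub 0.7349 offset -0.9
w0 322 0.757 thru hub 0.7433 offset -2.9
w0 347 0.7669 thru hub 0.7422 offset -5.3
w3 2
w3 2
s0 21 0.7849 thru hub 0.771 offset -3.3
s0 36 0.7635 thru hub 0.7756 offset 1.8
closed lid tilt d0 -0.006139963097171096 [ 6.13996310e-03 -3.50740237e-03  6.05277822e+00]
```

```bash
python3 - <<'E'
from ang import *
off=np.load('off.npy'); T=np.array
for a in(.70,.742):
    bot.servo_line(H-255*dirv(a)+off-(1.5 if a>.72 else 1)*dirv(a),att(1.0),speed=30,until_force=35)
bot.dwell(.5); s=bot.read_state(); print(s['ft_force'].round(1),s['moment'].round(2),s['grip_width'],(s['ee_pos']-H-off),s['clock'])
for k in range(4):
    c=snap('side',f'e{k}'); print(lid_angle(c),ptr_angle(c)[:2])
d=load('e0')
cv2.imwrite('pics/E.png',np.clip(cv2.resize(d['image'][80:215,220:370],None,fx=4,fy=4,interpolation=cv2.INTER_CUBIC)*1.4,0,255).astype(np.uint8))
s=snap('scene','s2'); print(lid_angle(s))
E
```

```text
[-7.  -0.7  2.4] [-0.13  1.4  -0.06] 12.04372822838907 [-189.23140927    3.30915298  173.36737183] 21.2333
(np.float64(0.7386774397589961), array([ 0.673, -0.001,  0.739]), 272, np.float64(0.4), np.float64(-5.1)) (np.float32(0.74453825), np.float64(0.749095963883786))
(np.float64(0.7408266196523066), array([ 0.675, -0.002,  0.738]), 306, np.float64(0.36), np.float64(-4.8)) (np.float32(0.74955446), np.float64(0.7493505899837513))
(np.float64(0.7407832409598237), array([ 0.675, -0.   ,  0.738]), 319, np.float64(0.37), np.float64(-4.8)) (np.float32(0.7590289), np.float64(0.748733386621244))
(np.float64(0.7396639053172107), array([ 0.674, -0.001,  0.739]), 294, np.float64(0.39), np.float64(-4.9)) (np.float32(0.7478373), np.float64(0.7489261809361821))
(np.float64(0.7333872936097536), array([0.669, 0.001, 0.743]), 2156, np.float64(2.17), np.float64(-8.6))
```

View pics/E.png

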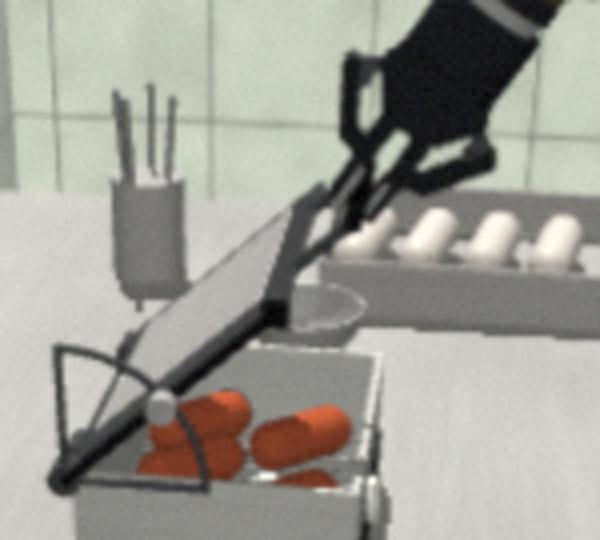

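The side crop shows the lid edge lying along the pointer from hub (62,478) to tip (275,312), with the bar still in the pads at about (350,215). Lid reads 0.740 and pointer 0.74, so I'll do a steadiness check and hand in.

```bash
python3 - <<'E'
from ang import *
bot.dwell(.8); s=bot.read_state(); c=snap('side','f')
print(s['ee_pos']-H-np.load('off.npy'),s['ft_force'].round(1),abs(s['qvel']).max(),lid_angle(c)[0],s['clock'])
C=cloud(c);m=(C[...,2]>92)&(C[...,2]<112)&(C[...,1]>170)&(C[...,1]<300)&(C[...,0]>450)&(C[...,0]<560)&(c['image'].astype(int).sum(-1)<110)
print('lever',m.sum(),cv2.minAreaRect(C[m][:,:2].astype(np.float32)))
bot.finish_job()
E
```

```text
[-189.23923642    3.30255555  173.34244552] [-7.  -1.   1.8] 0.0028481462050659835 0.7405195403719974 22.2833
lever 209 ((515.3609008789062, 241.01495361328125), (13.697518348693848, 82.40328979492188), 23.808063507080078)
the job is handed in; nothing more can be done
```

I shut the valve first, with the lid down. Then I lifted the lid by its bar to the pointer and handed the job in at 22.3 s with the gripper still holding it.

- **Valve:** I turned the lever clockwise until the push met the stop at the same angle twice. Afterwards the wrist view put the lever at 112.4° and the pipe at 22.2–22.9°, so a quarter turn within about 0.5°. A rougher side-camera reading just before hand-in gave about 113.8°.
- **Lid and pointer:** The side camera read the lid at 0.740 and the arm's position implied about 0.742. The pointer read 0.735–0.75 in the side and wrist views.
- **Hold:** Over the last second the lid was steady, with about 7 N on the tool.

Some checks disagreed:
- The coarser scene camera put the pointer at 0.69–0.785 and the lid at 0.733, so I gave it little weight.
- The side camera read the shut lid as -0.006, so it may read low by about that much.
- The gripper reported a 12 mm opening on the 14 mm bar.
- During the lift, the sideways force peaked at about 39 N on the x axis (41 N in total, measured at the wrist). My lifting arc did not quite match the lid's. I eased it off before the final pose.

The pointer, bottle, bowl and tin were never approached, but I did not re-measure the bottle, bowl or tin at the end.

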